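# Roll a tube onto the reader's line and scan it

### The job

Read the barcode of the orange-capped tube: push its top sideways with a fingertip so that it rolls across the deck of the barcode reader onto the marked reading line, where it drops a little way into the sunk window and lies still, then press the blue scan key on the reader's front strip fully down and let it go. The tube must turn as it goes - do not slide, lift or carry it there - and do not press the key before the tube lies in the window. Leave the blue-capped tube and the other things on the bench where they are.

Things in the scene. Friction and masses are not known exactly. Their poses are not given: they have to be found in the camera images.
- reader: Barcode reader: a light grey box, 196 (x) x 232 (y) mm, fixed to the bench; origin under its middle. Its dark grey flat deck is 40 mm above the bench, inside a rim 6 mm higher: x from -48 to 90 mm, y from -108 to 108 mm. In front of it (-x) lies a control strip, 46 mm above the bench. x points away from the robot, turned by up to 0.15 rad.
- window_mid (a point): Middle of the reading window (the marked line), at deck level. The window is a dark red slot 16 mm wide and 4.6 mm deep that runs right across the deck along this point's x axis (away from the robot); y points to the robot's left, z up. A thin white line edges the slot on each side and a red line lies in it.
- tube_orange_mid (a point): Middle of the axis of the orange-capped tube, 15 mm above the deck, lying 56 to 86 mm left or right of the window, nearly parallel to it. Diameter 30 mm, length 118 mm, about 60 g. Its x axis runs to the cap; the full-width part reaches 41 mm either way, then a round bottom (-x) and a cap 26 mm wide (+x). Its y and z axes turn as it rolls (z is up at first). In the window it sits 2.3 mm lower.
- tube_blue_mid (a point): Middle of the axis of the blue-capped tube, the same make, waiting on the deck on the other side of the window; it must stay. Such a tube rolls straight and runs on only a few mm by itself. A finger that drags its top without slipping goes twice as far as the tube, so that one long drag may meet the other tube: take several short ones.
- scan_key_top (a point): Middle of the top face of the blue scan key, 18 (x) x 32 (y) mm, on the reader's front strip, 96.5 mm from the middle of the window towards the robot (-x of the reader). The top stands 6 mm above the strip, 52 mm above the bench.
- scan_key (a joint): Travel of the scan key: 0 released, 0.004 m fully down. It springs back; it starts to move at about 1.6 N and is fully down at about 4 N.
- marker: Loose marker pen with a red cap, 134 mm long and 12 mm thick, lying to the right of the reader; origin under its middle. Bystander.
- standing_tube: Loose 50 ml tube with a blue cap standing upright on the bench to the right of the reader, 36 mm in diameter, 114 mm high; origin at the centre of its foot, z axis up along it. Bystander.
- beaker: Loose clear beaker, 52 mm in diameter, 62 mm high, standing further to the right; origin at the centre of its foot. Bystander.
- tape_roll: Loose roll of green tape lying flat, 72 mm in diameter, 19 mm high, further to the right; origin at the centre of its underside. Bystander.

How it is judged:
By the outcome, as a careful person would: the job done as asked, in the order asked, and still so for the second after the job is handed in, with the robot touching nothing.
It also fails if it takes over 67 s, if anything falls off the work surface, if the arm or the gripper's body presses on something with over 40 N, if the wrist force passes 120 N, or if a joint passes its speed limit or range.

### The arm

A 6-joint arm with a two-finger parallel gripper is mounted at the origin on a cart in front of the work surface, level with it; the furniture and walls round the work are solid. World frame = base frame: x ahead of the robot, y to its left, z up, the work surface at z = 0. Lengths are in m, angles in rad, forces in N, time in s.
With the tool pointing down it reaches from about 0.35 to 0.875 m from the base axis. Payload 4.2 kg.
Tool frame: the origin (TCP) lies at the very end of the fingers, on their centre line; the grasp point (between the pads) lies 19 mm behind it (manip.grip_depth is the distance from the TCP to the grasp point, in m); x points along the fingers, z is the direction in which the jaws open and shut, and the axes are right-handed (so a half turn about x gives the same grasp; the last joint's range is limited). The gripper opens to 87 mm and grips with 3 to 60 N. Pads are 19 mm wide; open, the fingers measure 117 mm over their backs; the gripper's body (75 mm by 190 mm) begins 51 mm behind the grasp point.
Start: joints at [1.464, 0.385, 0.008, 0, -1.194, -0.259], TCP at [0.224, 0.584, 0.223] pointing down, gripper open.
Joint ranges: [-3.14, 3.14], [-1.21, 2.06], [-1.07, 1.41], [-3.16, 2.05], [-2.99, -0.16], [-3.1, 3.1]. Speed limits (rad/s): [2.79, 2.79, 3.14, 3.14, 3.14, 3.14].

### API

Orientations are given as a unit quaternion [w, x, y, z].
In Python, from workcell import monitor, imaging, ticket, manip gives the robot as it stands. The module is installed in compiled form; this text tells all that it offers.
- The arm moves only by the tool jog_arm, never from a script. Its argument "commands" is text: rows parted by semicolons, each of 5 numbers parted by spaces: the shift along the tool's x, y, z scaled (see below), then the turn about the tool's x scaled (see below), then the gripper command: -1 is fully open, 1 is shut, values between are in proportion. A call has 1 to 12 rows; each row shifts and turns the commanded pose from where the row before left it, along the tool's axes as they then stand; what a row does not reach is not made up. The controller multiplies each number of a shift by 0.5 m and each number of a turn by 180 degrees. A row lasts 1/12 s, in which the tool goes at most 41.7 mm and 7.16 degrees, less where a joint would pass 70% of its speed; a pose out of reach is approached as far as the arm can. A call with a number of a shift or a turn outside -1 to 1 is refused whole. A call with a gripper value outside its range is refused whole. The fingers move at their own pace and stop on an object; the grip force is fixed at half the most. Time passes only in rows, so rows that do not move let the fingers close. It gives the time, the measured TCP pose, the force and the opening at its end, in the units of the state.
- monitor.observe(): the state, without advancing time (a new reading comes with each control period).
- imaging.capture(name): name is "scene" or "side" or "wrist"; returns a dict with "image" (400x640x3 uint8, red, green, blue), "z_map" (400x640 float32, m along the optical axis (not along the pixel's ray), 0 where there is no reading), "K" (3x3 intrinsics, pixels), "pose" (4x4, takes a point from camera to world coordinates); the wrist camera has in their place "hand_eye" (4x4, takes a point from camera to tool coordinates, whose origin is the TCP and whose axes are the tool frame's). Camera axes: x right, y down, z forward; pixel columns grow to the right and rows downward; lengths in m; the calibration is good to about 2 mm. A picture is of the moment at which its call begins: read the wrist's pose just before it.
- ticket.job_done(): hands the job in, once; it reports no verdict.
The state is a dict: "time_s": time; "joint_pos": joint angles; "joint_vel": joint speeds; "effort": joint torques, N m; "tcp_pos": TCP position; "tool_rot": TCP orientation; "force": force on the tool from outside, world axes, zero at the start; "wrist_torque": the same for the moment, N m; "finger_gap": finger opening in m.
Only numpy, scipy, OpenCV 4.12 (cv2) and the standard library are available. Lean on these libraries where they do the work, as an engineer would, in place of code of your own. Each camera call takes 0.05 s, during which the arm holds its last target.

## Working session

There is one attempt and no reset: what is moved stays moved. The work goes in short steps, Python scripts to look and compute and a tool call to move; the robot and the scene stay as the last step left them, time stands still between calls to the robot, and variables do not carry over. Pictures are saved under pics/ and viewed, and the job is handed in when it is done.

Besides the shell and the picture viewer there is one more tool, called as name(argument=value, ...) on one line, values as JSON. jog_arm: Moves the arm, as the interface text tells. Its arguments: {"type":"object","properties":{"commands":{"type":"string"}},"required":["commands"]}

```bash
mkdir -p pics
cat > h.py <<'E'
from workcell import monitor, imaging, ticket, manip
import numpy as np, cv2
from scipy.spatial.transform import Rotation as R
def T():
    s=monitor.observe(); q=s["tool_rot"]; M=np.eye(4); M[:3,:3]=R.from_quat([q[1],q[2],q[3],q[0]]).as_matrix(); M[:3,3]=s["tcp_pos"]; return M
def cap(n):
    M=T(); c=imaging.capture(n)
    if "pose" not in c: c["pose"]=M@c["hand_eye"]
    np.savez("last_%s.npz"%n,**{k:v for k,v in c.items()})
    return c
def save(c,f,crop=None,k=1):
    im=c["image"][:,:,::-1]
    if crop: u0,v0,u1,v1=crop; im=im[v0:v1,u0:u1]
    cv2.imwrite("pics/"+f,cv2.resize(im,None,fx=k,fy=k,interpolation=cv2.INTER_CUBIC))
def px(c,u,v,z=None):
    K=c["K"];P=c["pose"];d=np.array([(u-K[0,2])/K[0,0],(v-K[1,2])/K[1,1],1.])
    if z is None: return P[:3,:3]@(d*c["z_map"][int(v),int(u)])+P[:3,3]
    r=P[:3,:3]@d; return P[:3,3]+r*(z-P[2,3])/r[2]
E
python3 - <<'E'
from h import *
s=monitor.observe(); print(s); print(T())
for n in("scene","side","wrist"):
    c=cap(n); save(c,n+"0.png"); print(n,c["pose"][:3,3])
E
```

```text
{'time_s': 0.0, 'joint_pos': array([ 1.46362015e+00,  3.85574839e-01,  6.62950772e-03, -5.10699796e-04,
       -1.19398372e+00, -2.58610464e-01]), 'joint_vel': array([ 0.00069921, -0.00054288,  0.00090861, -0.00102057,  0.00014638,
        0.00047642]), 'effort': array([-1.09177290e-03, -3.90674007e+01,  1.87410074e+01,  4.21977460e+00,
        1.09730315e-02, -1.95305438e-04]), 'tcp_pos': array([0.22331106, 0.58310398, 0.22144826]), 'tool_rot': array([-0.4011306 , -0.58201727, -0.40020533,  0.58325452]), 'force': array([-0.15703337,  0.45950315, -0.12907949]), 'wrist_torque': array([-0.006846  ,  0.00070663,  0.00646293]), 'finger_gap': 0.08692135048648819}
[[-7.00280152e-04  9.33775300e-01 -3.57859188e-01  2.23311059e-01]
 [-2.06964146e-03 -3.57859863e-01 -9.33773010e-01  5.83103979e-01]
 [-9.99997613e-01  8.67375066e-05  2.18318223e-03  2.21448263e-01]
 [ 0.00000000e+00  0.00000000e+00  0.00000000e+00  1.00000000e+00]]
scene [-0.38474956 -0.62924411  0.84491771]
side [ 0.11982095 -0.73529236  0.66657323]
wrist [0.29726176 0.55503272 0.38416274]
```

View pics/scene0.png

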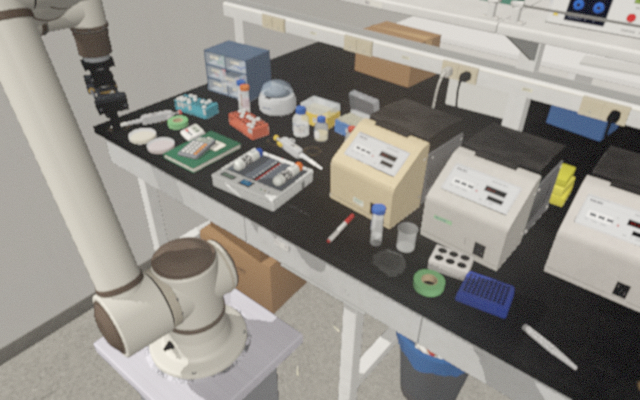

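View pics/side0.png

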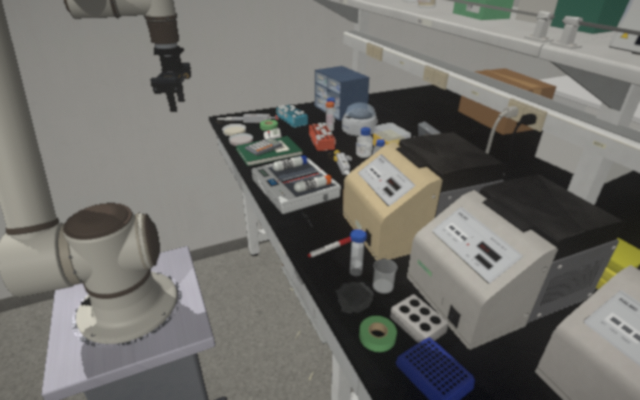

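View pics/wrist0.png

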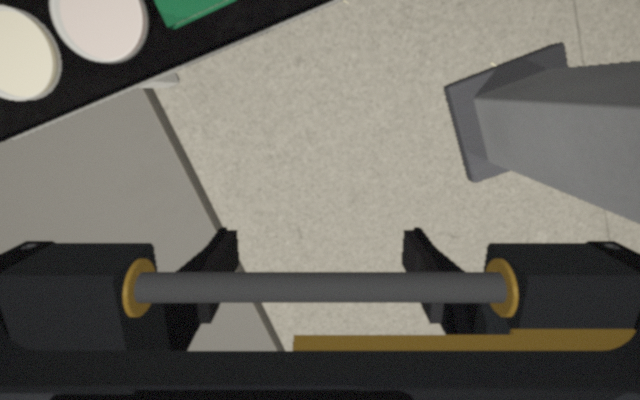

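Run:
```python
from h import *
c=dict(np.load("last_scene.npz")); save(c,"scene_c.png",(200,135,330,215),6)
d=dict(np.load("last_side.npz")); save(d,"side_c.png",(240,140,350,215),7)
print(px(c,263,182),px(c,263,182,.04))
print(px(d,296,183),px(d,296,183,.04))
```

```text
[0.47382532 0.27400637 0.03752102] [0.47118921 0.27123309 0.04      ]
[0.48388115 0.23160272 0.06682323] [0.50016338 0.27484614 0.04      ]
```

View pics/scene_c.png

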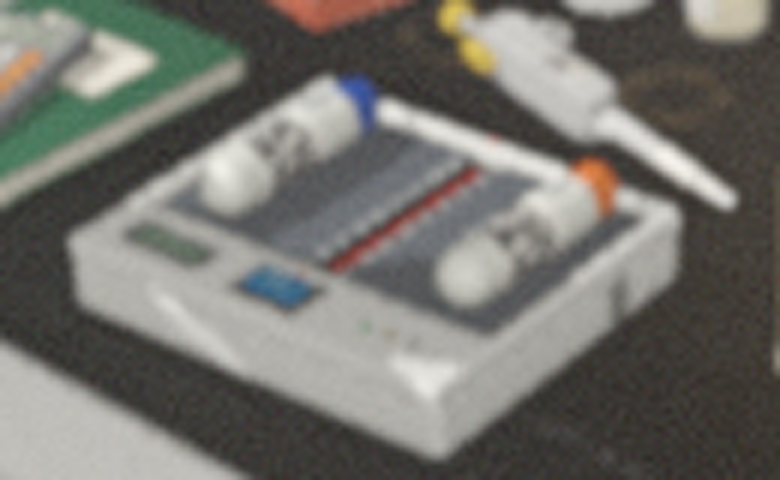

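View pics/side_c.png

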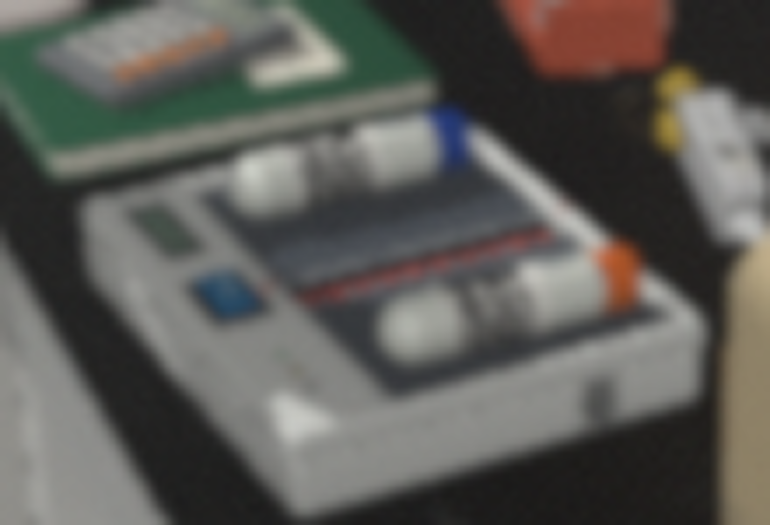

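jog_arm(commands="0 0 0 -0.0387 1; 0 0 0 -0.0387 1; 0 0 0 -0.0387 1; 0 0.04 0.07 0 1; 0 0.04 0.07 0 1; 0 0.04 0.07 0 1; 0 0.04 0.07 0 1; 0 0.04 0.07 0 1; 0 0.04 0.07 0 1; 0 0.04 0.07 0 1; 0 0.04 0.07 0 1; 0 0.04 0.07 0 1")

```text
time_s: 1.15
tcp_pos: [0.4035, 0.2665, 0.2225]
tool_rot: [-0.5, -0.5, -0.5, 0.5]
force: [1.4, 0.7, 0.5]
finger_gap: 0.0151
```

jog_arm(commands="0 0 0 0 1; 0 0 0 0 1")

```text
time_s: 1.32
tcp_pos: [0.4038, 0.2666, 0.2225]
tool_rot: [-0.499, -0.501, -0.499, 0.501]
force: [-0.2, 0.3, -0.2]
finger_gap: 0.0032
```

Run:
```python
from h import *
c=cap("wrist"); save(c,"wrist1.png"); print(c["pose"],c["K"]); print(monitor.observe()["force"],T()[:3])
```

```text
[[-5.84629800e-03 -9.57915743e-01 -2.86989983e-01  4.82937035e-01]
 [-9.99982901e-01  5.56221548e-03  1.80516497e-03  2.66099573e-01]
 [-1.32895819e-04  2.86995630e-01 -9.57931882e-01  3.85031693e-01]
 [ 0.00000000e+00  0.00000000e+00  0.00000000e+00  1.00000000e+00]] [[335.44637539   0.         319.98695784]
 [  0.         335.44637539 191.34597594]
 [  0.           0.           1.        ]]
[-0.20529899  0.18766747  0.63148688] [[-5.26247700e-05  9.99995374e-01 -3.04141281e-03  4.03479154e-01]
 [ 1.75466444e-04 -3.04140353e-03 -9.99995360e-01  2.67789535e-01]
 [-9.99999983e-01 -5.31581917e-05 -1.75305579e-04  2.22515418e-01]]
```

View pics/wrist1.png

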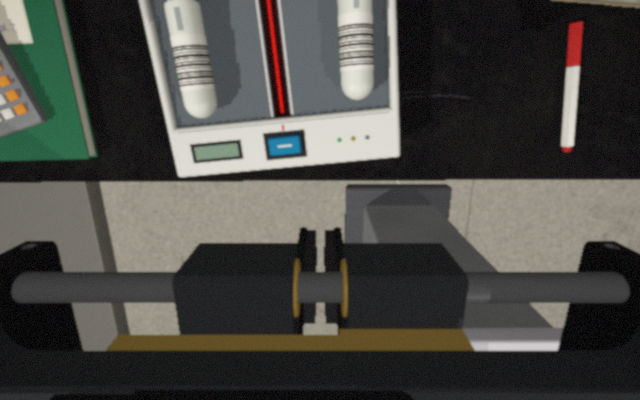

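jog_arm(commands="0 0.06 0.01 0 1; 0 0.07 0.01 0 1; 0 0.07 0.01 0 1; 0 0 0 0 1; 0 0 0 0 1")

```text
time_s: 1.78
tcp_pos: [0.5037, 0.2543, 0.2212]
tool_rot: [-0.5, -0.5, -0.5, 0.501]
force: [0.7, 0.1, -0.2]
finger_gap: 0.0005
```

Run:
```python
from h import *
c=dict(np.load("last_wrist.npz"))
print("key",px(c,285,145,.052),px(c,285,145)); 
c=cap("wrist"); save(c,"wrist2.png"); print(c["pose"][:3,3])
```

```text
key [0.43151435 0.30126479 0.052     ] [0.43141721 0.30133121 0.0513709 ]
[0.58304416 0.25434756 0.38367879]
```

View pics/wrist2.png

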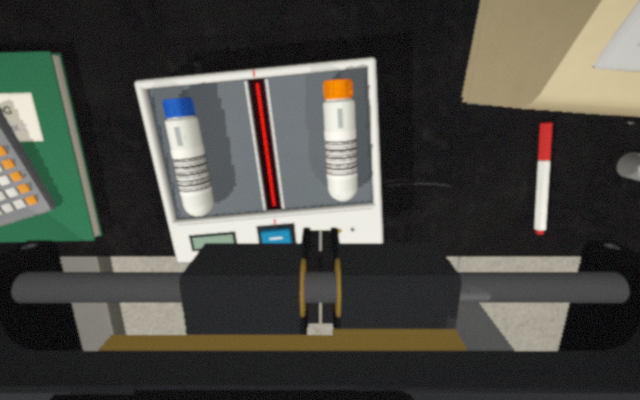

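Run:
```python
from h import *
c=dict(np.load("last_wrist.npz"))
save(c,"w2a.png",(130,50,390,250),3); save(c,"w2b.png",(270,210,370,350),4)
a=px(c,258,80,.037);b=px(c,272,210,.037);print("win",a,b,(a+b)/2,np.arctan2(*(a-b)[[1,0]]))
a=px(c,338,79,.055);b=px(c,343,199,.052);print("tube",a,b,np.linalg.norm(a-b))
for uv in[(340,110),(341,130),(342,180),(188,130),(183,110),(196,200)]: print(uv,px(c,*uv))
print("corners",[px(c,*uv,.046) for uv in[(138,82),(375,60)]])
# finger geometry in tool coords
K=c["K"];z=c["z_map"];H=c["hand_eye"]
for v in range(225,340,8):
    r=[]
    for u in range(290,356,5):
        zz=z[v,u];p=H@np.array([(u-K[0,2])/K[0,0]*zz,(v-K[1,2])/K[1,1]*zz,zz,1])
        r.append("%d,%d,%d"%tuple(1000*p[:3]))
    print(v,r)
```

```text
win [0.5928918  0.31483038 0.037     ] [0.45740933 0.30694369 0.037     ] [0.52515057 0.31088704 0.037     ] 0.05814626672303795
tube [0.59312159 0.23728646 0.055     ] [0.47482609 0.23032706 0.052     ] 0.11853800044536222
(340, 110) [0.56591211 0.23590545 0.07040052]
(341, 130) [0.54782089 0.2346539  0.06956796]
(342, 180) [0.5000921  0.23296141 0.07028038]
(188, 130) [0.54790981 0.37711864 0.06778176]
(183, 110) [0.56592736 0.38053462 0.06544125]
(196, 200) [0.48006554 0.37615504 0.07024279]
corners [array([0.59103765, 0.42816895, 0.046     ]), array([0.61028538, 0.20224687, 0.046     ])]
225 ['173,-59,-32', '175,-60,-27', '175,-60,-21', '175,-60,-16', '174,-59,-10', '176,-60,-5', '174,-59,0', '175,-60,5', '175,-60,10', '175,-60,16', '174,-59,21', '174,-59,26', '174,-59,32', '174,-59,37']
233 ['173,-68,-32', '175,-69,-27', '174,-69,-21', '-8,11,-7', '-4,9,-5', '-4,9,-2', '-4,9,0', '-3,9,2', '-7,10,5', '-8,11,7', '174,-69,21', '175,-69,27', '174,-69,32', '174,-69,38']
241 ['170,-76,-32', '173,-78,-27', '175,-79,-22', '-16,10,-7', '-13,9,-4', '-12,9,-2', '-14,9,0', '-13,9,2', '-16,1
[... 1527 characters left out ...]
25,-5', '-63,5,-5', '-49,-5,-3', '-49,-4,-1', '1022,-800,0', '-49,-4,1', '-49,-4,3', '-87,23,3', '-93,27,4', '-94,28,6', '-93,27,7', '-93,27,8']
321 ['-94,25,-7', '-94,26,-5', '-89,22,-5', '-65,3,-5', '-49,-8,-3', '-50,-8,-1', '1016,-835,0', '-50,-8,1', '-49,-8,3', '-71,8,4', '-93,25,4', '-94,26,6', '-93,25,7', '-93,25,8']
329 ['-93,23,-7', '-93,23,-6', '-90,20,-5', '-65,0,-5', '1022,-879,-42', '1024,-881,-21', '1028,-884,0', '1023,-880,20', '1019,-877,41', '-93,23,3', '-94,23,4', '-94,24,6', '-94,23,7', '-93,23,8']
337 ['-97,23,-6', '-97,23,-5', '-97,23,-4', '-95,22,-3', '-96,22,-2', '-96,23,-1', '-97,23,0', '-95,22,1', '-97,23,2', '-96,23,3', '-97,24,4', '-97,23,5', '-97,23,7', '-96,23,8']
```

View pics/w2a.png

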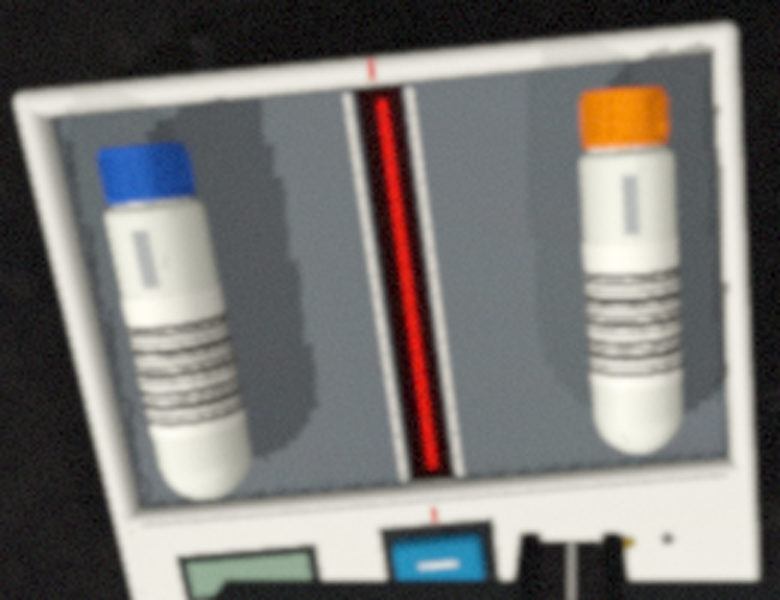

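View pics/w2b.png

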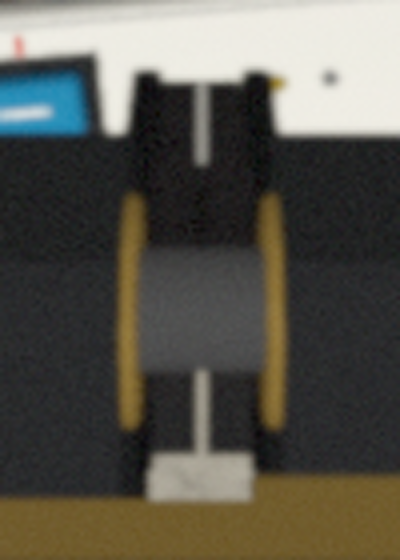

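Run:
```python
from h import *
c=dict(np.load("last_wrist.npz"))
for uv in[(468,98),(473,60),(480,20),(475,90),(520,40),(560,90),(620,100)]: print(uv,px(c,*uv))
d=dict(np.load("last_scene.npz"))
for uv in[(336,175),(340,150),(362,125),(335,165)]: print(uv,px(d,*uv))
```

```text
(468, 98) [0.57526939 0.10268636 0.02784211]
(473, 60) [0.61188652 0.10058974 0.02389435]
(480, 20) [0.64833818 0.09810158 0.02299102]
(475, 90) [0.58308716 0.10166166 0.03936024]
(520, 40) [0.61978588 0.10039247 0.10358639]
(560, 90) [0.58296164 0.08919414 0.14302012]
(620, 100) [0.57621261 0.0452417  0.14187535]
(336, 175) [0.56873611 0.07967655 0.09564336]
(340, 150) [0.60269616 0.09436807 0.1550078 ]
(362, 125) [0.68322188 0.08080403 0.20522263]
(335, 165) [0.56917071 0.08470456 0.12585425]
```

jog_arm(commands="0 0.029 0.032 -0.02 1; 0 0.029 0.033 0 1; 0.06 0 0 0 1; 0.07 0 0 0 1; 0.07 0 0 0 1; 0.04 0 0 0 1; 0 0 0 0 1; 0 0 0 0 1")

```text
time_s: 2.5
tcp_pos: [0.5321, 0.2225, 0.1025]
tool_rot: [0.516, 0.483, 0.516, -0.484]
force: [-0.0, 0.9, 1.1]
finger_gap: 0.0004
```

jog_arm(commands="0.03 0.004 0 0 1; 0.023 0 0 0 1; 0 0 0 0 1; 0 0 0 0 1")

```text
time_s: 2.83
tcp_pos: [0.5357, 0.2229, 0.0779]
tool_rot: [0.516, 0.485, 0.515, -0.483]
force: [0.1, -1.1, 0.6]
finger_gap: -0.0001
```

Run:
```python
from h import *
c=cap("side"); save(c,"side3.png",(240,100,360,200),6); print(T()[:3,3],monitor.observe()["force"])
```

```text
[0.53602713 0.22301014 0.07823129] [-0.06744244 -0.35150219  0.48493562]
```

View pics/side3.png

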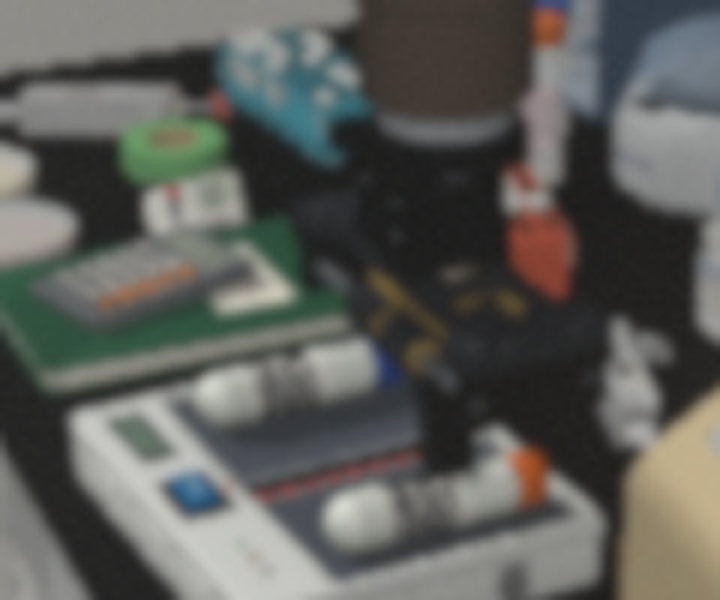

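jog_arm(commands="0.012 0 0 0 1; 0 0 0 0 1; 0 0 0 0 1")

```text
time_s: 3.13
tcp_pos: [0.5352, 0.2219, 0.0704]
tool_rot: [0.515, 0.484, 0.515, -0.484]
force: [-0.2, -0.2, 0.3]
finger_gap: 0.0005
```

jog_arm(commands="0.002 0 0 0 1; 0 0 0 0 1; 0 0 0 0 1")

```text
time_s: 3.38
tcp_pos: [0.5355, 0.222, 0.0694]
tool_rot: [0.515, 0.484, 0.515, -0.484]
force: [-0.4, -1.0, 1.0]
finger_gap: 0.0008
```

jog_arm(commands="0.002 0 0 0 1; 0 0 0 0 1; 0 0 0 0 1")

```text
time_s: 3.63
tcp_pos: [0.5355, 0.2218, 0.0692]
tool_rot: [0.516, 0.484, 0.515, -0.484]
force: [-1.0, -0.9, 5.4]
finger_gap: 0.0007
```

jog_arm(commands="0 0 -0.006 0 1; 0 0 -0.01 0 1; 0 0 -0.01 0 1; 0 0 -0.008 0 1; 0 0 -0.006 0 1; 0 0 0 0 1")

```text
time_s: 4.13
tcp_pos: [0.5344, 0.2428, 0.0702]
tool_rot: [0.516, 0.485, 0.515, -0.483]
force: [-4.3, 0.1, 11.5]
finger_gap: 0.0003
```

Run:
```python
from h import *
c=cap("side"); save(c,"side4.png",(240,100,360,200),6); print(T()[:3,3],monitor.observe()["force"])
```

```text
[0.53442392 0.24266563 0.07023461] [-4.33526377 -0.09519252 10.74572336]
```

View pics/side4.png

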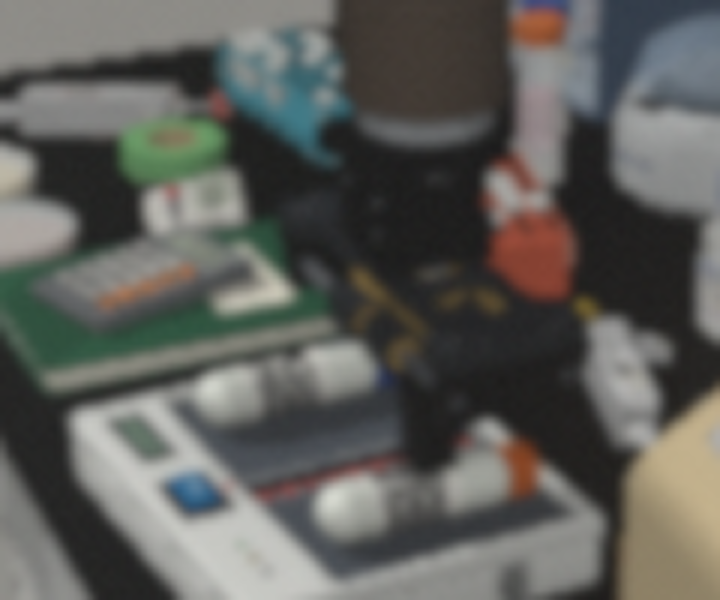

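jog_arm(commands="-0.001 0 -0.008 0 1; 0 0 -0.01 0 1; 0 0 -0.006 0 1; 0 0 0 0 1; 0 0 0 0 1; -0.016 0 0 0 1; 0 0 0 0 1")

```text
time_s: 4.77
tcp_pos: [0.5339, 0.2544, 0.0779]
tool_rot: [0.515, 0.485, 0.515, -0.483]
force: [-0.1, -0.4, 0.4]
finger_gap: 0.0005
```

Run:
```python
from h import *
print(T()[:3,3],monitor.observe()["force"])
for n in("side","scene"):
    c=cap(n); save(c,n+"5.png",*(((240,100,360,200),6) if n=="side" else ((200,120,330,215),6)))
c=cap("wrist"); save(c,"wrist5.png")
```

```text
[0.53393255 0.25435069 0.077944  ] [-0.08718432 -0.36522218  0.39247159]
```

View pics/wrist5.png

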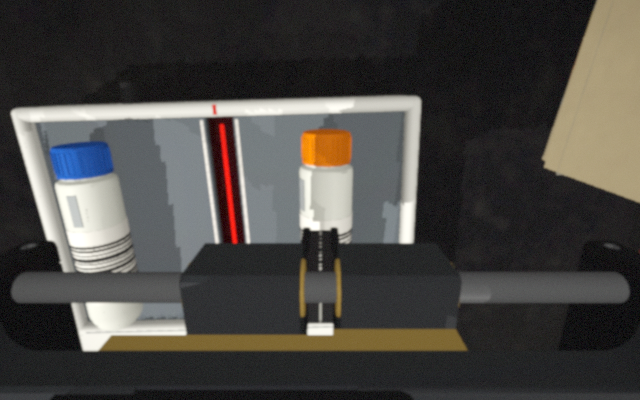

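View pics/side5.png

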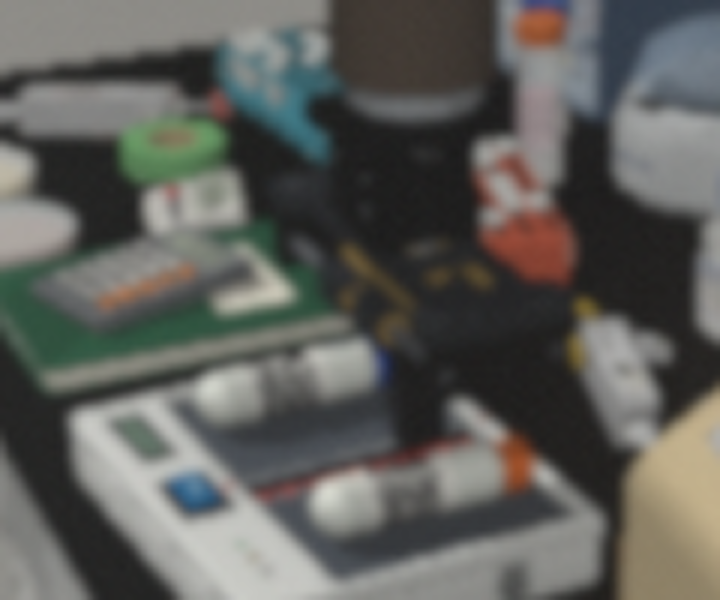

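```bash
cat >> h.py <<'E'
def rep(c,cap_uv,body_uv,w1,w2):
    a=px(c,*cap_uv,.055); b=px(c,*body_uv,.055); p=px(c,*w1,.037); q=px(c,*w2,.037)
    print("cap",a,"body",b,"yaw",np.arctan2(*(a-b)[[1,0]])); print("win",p,q,"yaw",np.arctan2(*(p-q)[[1,0]]))
    n=(p-q)[:2]; n/=np.linalg.norm(n); n=np.array([-n[1],n[0]]); print("tube offsets from window",(a-p)[:2]@n,(b-p)[:2]@n, px(c,*body_uv))
E
python3 - <<'E'
from h import *
c=dict(np.load("last_wrist.npz")); save(c,"w5a.png",(180,90,420,250),3)
rep(c,(326.5,148),(325.5,200),(222,124),(235,243))
E
```

```text
cap [0.58224405 0.25325818 0.055     ] body [0.55207797 0.25183144 0.055     ] yaw 0.047260867847244724
win [0.58984176 0.31563274 0.037     ] [0.51279185 0.30882638 0.037     ] yaw 0.08810826536387331
tube offsets from window -0.06146404910755039 -0.06023080868344569 [0.55684465 0.2523676  0.06963673]
```

View pics/w5a.png

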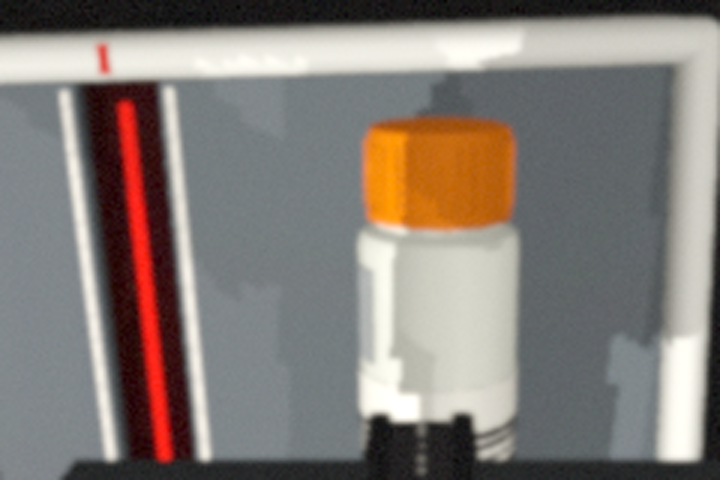

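jog_arm(commands="0 0 0.029 0 1; 0 0 0 0 1; 0.013 0 0 0 1; 0.003 0 0 0 1; 0 0 0 0 1; 0 0 0 0 1")

```text
time_s: 5.42
tcp_pos: [0.5347, 0.2393, 0.0695]
tool_rot: [0.516, 0.484, 0.515, -0.484]
force: [-1.2, -0.8, 6.5]
finger_gap: 0.0005
```

jog_arm(commands="0 0 -0.006 0 1; 0 0 -0.01 0 1; 0 0 -0.012 0 1; 0 0 -0.012 0 1; 0 0 -0.012 0 1; 0 0 -0.01 0 1; 0 0 -0.006 0 1; 0 0 0 0 1; 0 0 0 0 1")

```text
time_s: 6.17
tcp_pos: [0.5327, 0.2744, 0.0701]
tool_rot: [0.516, 0.485, 0.515, -0.483]
force: [-2.6, 0.6, 9.0]
finger_gap: 0.0003
```

jog_arm(commands="-0.016 0 0 0 1; 0 0 0 0 1; 0 0 0 0 1")

```text
time_s: 6.42
tcp_pos: [0.532, 0.2733, 0.0765]
tool_rot: [0.515, 0.484, 0.515, -0.484]
force: [0.1, -0.0, 0.5]
finger_gap: 0.0003
```

Run:
```python
from h import *
print(T()[:3,3],monitor.observe()["force"])
c=cap("wrist"); save(c,"w6a.png",(120,90,420,250),2.5)
```

```text
[0.53197275 0.27334064 0.07645609] [ 0.14410408 -0.03514184  0.49208058]
```

View pics/w6a.png

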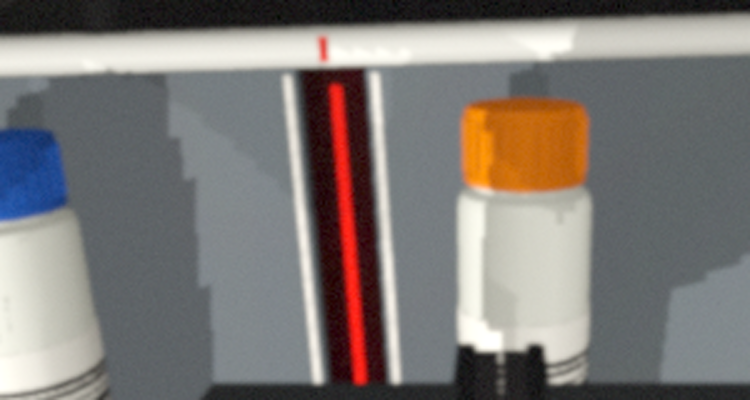

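Run:
```python
from h import *
c=dict(np.load("last_wrist.npz"))
rep(c,(330,147.2),(329.4,194),(254.4,124),(264,242))
```

```text
cap [0.58157931 0.27085136 0.055     ] body [0.55464459 0.26932327 0.055     ] yaw 0.05667213380477304
win [0.58976895 0.31585339 0.037     ] [0.51352956 0.30916921 0.037     ] yaw 0.0874500044876178
tube offsets from window -0.04411479296743346 -0.0432845977314821 [0.55959384 0.27009604 0.07119886]
```

jog_arm(commands="0 0 0.032 0 1; 0 0 0 0 1; 0.013 0 0 0 1; 0.003 0 0 0 1; 0 0 0 0 1; 0 0 0 0 1")

```text
time_s: 6.97
tcp_pos: [0.5335, 0.2573, 0.0696]
tool_rot: [0.516, 0.484, 0.515, -0.484]
force: [-2.2, -0.8, 7.0]
finger_gap: 0.0005
```

jog_arm(commands="0 0 -0.006 0 1; 0 0 -0.01 0 1; 0 0 -0.012 0 1; 0 0 -0.012 0 1; 0 0 -0.012 0 1; 0 0 -0.01 0 1; 0 0 -0.006 0 1; 0 0 0 0 1; 0 0 0 0 1")

```text
time_s: 7.72
tcp_pos: [0.5316, 0.2924, 0.0701]
tool_rot: [0.516, 0.485, 0.515, -0.483]
force: [-1.9, 0.1, 8.9]
finger_gap: 0.0001
```

jog_arm(commands="-0.016 0 0 0 1; 0 0 0 0 1; 0 0 0 0 1")

```text
time_s: 7.97
tcp_pos: [0.5309, 0.2912, 0.0764]
tool_rot: [0.515, 0.484, 0.515, -0.484]
force: [-0.7, 0.4, -0.9]
finger_gap: 0.0003
```

Run:
```python
from h import *
print(T()[:3,3],monitor.observe()["force"])
c=cap("wrist"); save(c,"w7a.png",(120,90,420,250),2.5)
```

```text
[0.53087098 0.29124054 0.07644288] [-0.74536681  0.4304098  -0.86115537]
```

View pics/w7a.png

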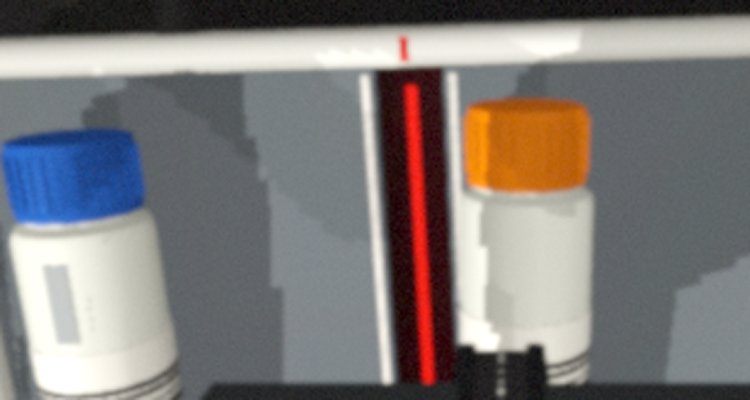

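jog_arm(commands="0 0 0.031 0 1; 0 0 0 0 1; 0.013 0 0 0 1; 0.003 0 0 0 1; 0 0 0 0 1; 0 0 0 0 1")

```text
time_s: 8.52
tcp_pos: [0.5325, 0.276, 0.0698]
tool_rot: [0.516, 0.485, 0.515, -0.484]
force: [-1.8, -0.3, 8.3]
finger_gap: 0.0009
```

jog_arm(commands="0 0 -0.006 0 1; 0 0 -0.01 0 1; 0 0 -0.012 0 1; 0 0 -0.012 0 1; 0 0 -0.01 0 1; 0 0 -0.006 0 1; 0 0 0 0 1; 0 0 0 0 1")

```text
time_s: 9.18
tcp_pos: [0.5308, 0.3049, 0.0702]
tool_rot: [0.516, 0.485, 0.515, -0.483]
force: [-2.7, 0.7, 9.1]
finger_gap: 0.0007
```

jog_arm(commands="-0.016 0 0 0 1; 0 0 0 0 1; 0 0 0 0 1")

```text
time_s: 9.43
tcp_pos: [0.5301, 0.3038, 0.0764]
tool_rot: [0.515, 0.484, 0.515, -0.484]
force: [0.4, -0.6, 0.4]
finger_gap: 0.0003
```

Run:
```python
from h import *
print(T()[:3,3],monitor.observe()["force"])
c=cap("wrist"); save(c,"w8a.png",(120,90,420,250),2.5)
```

```text
[0.53011188 0.3037855  0.07644269] [ 0.431736   -0.5508573   0.41717074]
```

View pics/w8a.png

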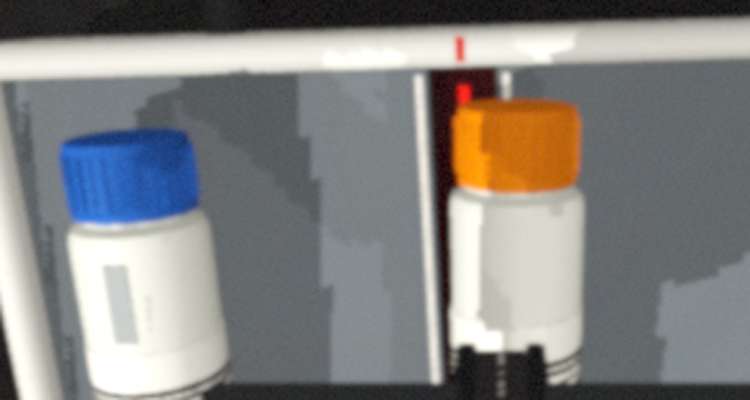

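jog_arm(commands="0 0 0.023 0 1; 0 0 0 0 1; 0.013 0 0 0 1; 0.003 0 0 0 1; 0 0 0 0 1; 0 0 0 0 1")

```text
time_s: 9.98
tcp_pos: [0.5315, 0.2923, 0.0697]
tool_rot: [0.516, 0.485, 0.515, -0.484]
force: [-0.9, -0.7, 7.5]
finger_gap: 0.0003
```

jog_arm(commands="0 0 -0.006 0 1; 0 0 -0.008 0 1; 0 0 -0.008 0 1; 0 0 -0.006 0 1; 0 0 -0.004 0 1; 0 0 0 0 1; 0 0 0 0 1")

```text
time_s: 10.57
tcp_pos: [0.5302, 0.3089, 0.069]
tool_rot: [0.515, 0.485, 0.515, -0.484]
force: [-1.2, 0.8, 6.1]
finger_gap: 0.0007
```

jog_arm(commands="-0.016 0 0 0 1; 0 0 0 0 1; 0 0 0 0 1")

```text
time_s: 10.82
tcp_pos: [0.5298, 0.3079, 0.0765]
tool_rot: [0.515, 0.484, 0.515, -0.484]
force: [-0.4, -0.2, -0.4]
finger_gap: 0.0002
```

Run:
```python
from h import *
print(T()[:3,3],monitor.observe()["force"])
c=cap("wrist"); save(c,"w9a.png",(120,90,420,250),2.5)
```

```text
[0.52980493 0.30791703 0.07646111] [-0.41589858 -0.24912411 -0.42518157]
```

View pics/w9a.png

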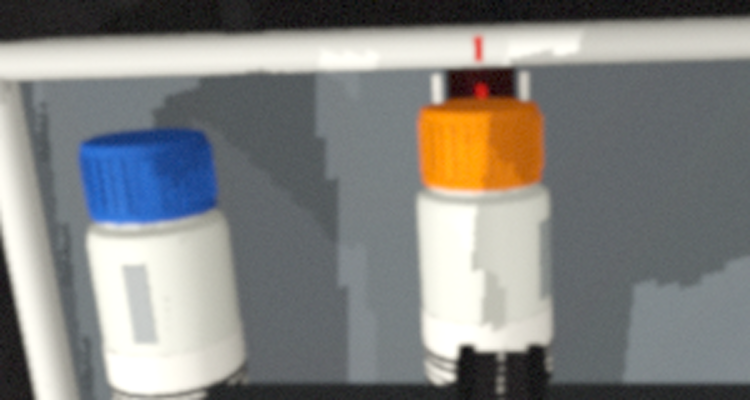

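jog_arm(commands="-0.06 0 0 0 1; -0.06 0 0 0 1; -0.06 0 0 0 1; 0 -0.06 0 0 1; 0 -0.07 0 0 1; 0 -0.067 0 0 1; 0 0 0 0 1; 0 0 0 0 1")

```text
time_s: 11.53
tcp_pos: [0.4302, 0.3017, 0.1667]
tool_rot: [0.516, 0.484, 0.516, -0.484]
force: [1.1, 0.1, 0.3]
finger_gap: 0.0004
```

Run:
```python
from h import *
print(T()[:3])
c=cap("wrist"); save(c,"w10.png")
```

```text
[[-1.90472960e-04  9.97984524e-01  6.34575005e-02  4.30153999e-01]
 [-2.13621580e-04  6.34574596e-02 -9.97984522e-01  3.01661351e-01]
 [-9.99999959e-01 -2.03644957e-04  2.01104101e-04  1.66705247e-01]]
```

View pics/w10.png

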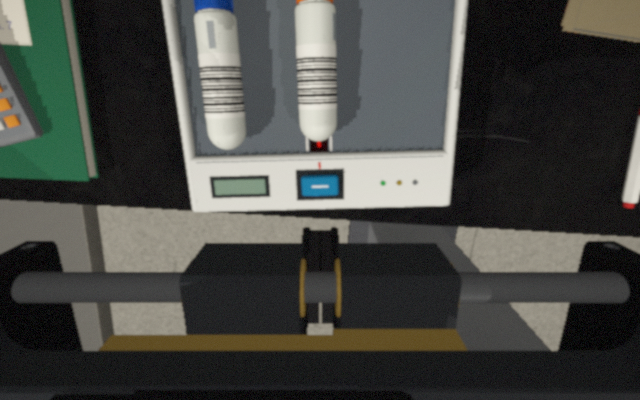

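Run:
```python
from h import *
c=dict(np.load("last_wrist.npz"))
def H(u,v): return px(c,u,v)
for name,cols in(("orange",range(305,330)),("blue",range(207,240))):
  for v in (15,45,55,90,105,115):
    P=np.array([px(c,u,v) for u in cols]); i=np.argsort(P[:,2])[-5:]; print(name,v,P[i].mean(0).round(4))
print("deck",px(c,270,60)[2],px(c,380,60)[2],"key",px(c,320,186,.052),px(c,320,190))
print("win front",px(c,319,147,.037))
save(c,"w10a.png",(180,0,460,215),2.8)
```

```text
orange 15 [0.5598 0.3129 0.0685]
orange 45 [0.5403 0.3123 0.0686]
orange 55 [0.5336 0.3118 0.0689]
orange 90 [0.5095 0.3098 0.0686]
orange 105 [0.4988 0.3072 0.0687]
orange 115 [0.4914 0.3072 0.0682]
blue 15 [0.5547 0.3866 0.0705]
blue 45 [0.5354 0.3852 0.0713]
blue 55 [0.5288 0.3852 0.071 ]
blue 90 [0.5059 0.3659 0.1228]
blue 105 [0.4944 0.3799 0.0709]
blue 115 [0.4871 0.38   0.0711]
deck 0.040680537880294465 0.04017449603526646 key [0.43098308 0.3016967  0.052     ] [0.42749678 0.30147762 0.05229873]
win front [0.46208072 0.3045257  0.037     ]
```

View pics/w10a.png

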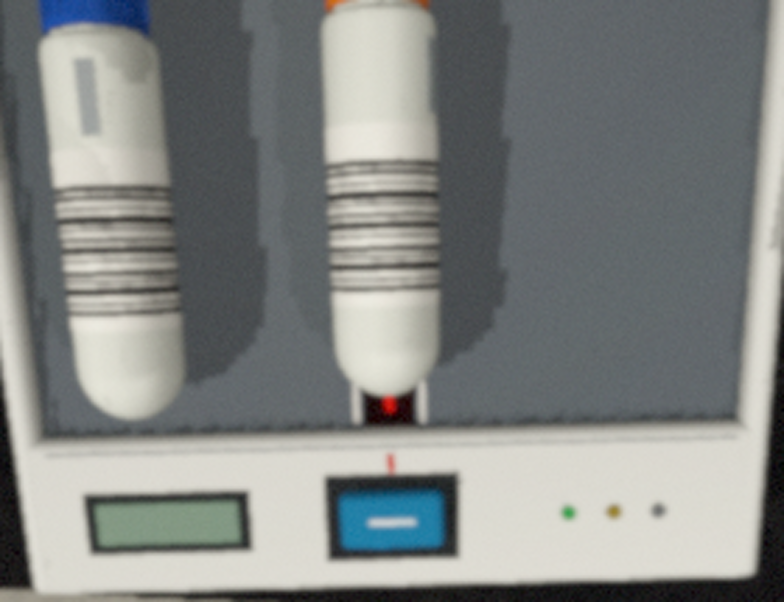

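jog_arm(commands="0.06 0.002 0 0 1; 0.07 0 0 0 1; 0.07 0 0 0 1; 0.018 0 0 0 1; 0 0 0 0 1; 0 0 0 0 1; 0 0 0 0 1")

```text
time_s: 12.17
tcp_pos: [0.4341, 0.3035, 0.0593]
tool_rot: [0.515, 0.486, 0.515, -0.483]
force: [0.0, -0.5, 0.4]
finger_gap: 0.0006
```

jog_arm(commands="0.004 0 0 0 1; 0 0 0 0 1; 0 0 0 0 1")

```text
time_s: 12.42
tcp_pos: [0.4329, 0.3027, 0.0566]
tool_rot: [0.515, 0.485, 0.515, -0.484]
force: [-0.2, 0.9, -1.0]
finger_gap: 0.0004
```

jog_arm(commands="0.006 -0.002 0.001 0 1; 0 0 0 0 1; 0 0 0 0 1; 0 0 0 0 1")

```text
time_s: 12.75
tcp_pos: [0.4315, 0.3016, 0.0526]
tool_rot: [0.515, 0.484, 0.515, -0.484]
force: [0.5, 0.5, 0.2]
finger_gap: 0.0007
```

jog_arm(commands="0.004 0 0 0 1; 0 0 0 0 1; 0 0 0 0 1")

```text
time_s: 13.0
tcp_pos: [0.4316, 0.3017, 0.0507]
tool_rot: [0.515, 0.484, 0.515, -0.484]
force: [-0.5, 0.1, 2.1]
finger_gap: 0.0006
```

jog_arm(commands="0.004 0 0 0 1; 0 0 0 0 1; 0 0 0 0 1")

```text
time_s: 13.25
tcp_pos: [0.4316, 0.3018, 0.0487]
tool_rot: [0.515, 0.484, 0.515, -0.484]
force: [-1.0, -0.6, 3.9]
finger_gap: 0.001
```

jog_arm(commands="0.002 0 0 0 1; 0 0 0 0 1; 0 0 0 0 1")

```text
time_s: 13.5
tcp_pos: [0.4317, 0.3018, 0.0484]
tool_rot: [0.515, 0.484, 0.515, -0.484]
force: [-1.7, -0.6, 7.9]
finger_gap: 0.0005
```

jog_arm(commands="0.002 0 0 0 1; 0 0 0 0 1; 0 0 0 0 1")

```text
time_s: 13.75
tcp_pos: [0.4317, 0.3018, 0.0483]
tool_rot: [0.516, 0.484, 0.515, -0.484]
force: [-4.1, -1.0, 13.5]
finger_gap: 0.0003
```

Stalled at 13.5 N and about 4 mm of travel, so the key is fully down. Release and retreat.

jog_arm(commands="-0.02 0 0 0 1; -0.06 0 0 0 1; -0.07 0 0 0 1; -0.08 0 0 0 1; 0 0 0 0 1; 0 0 0 0 1; 0 0 0 0 1")

```text
time_s: 14.33
tcp_pos: [0.4309, 0.3012, 0.161]
tool_rot: [0.515, 0.484, 0.515, -0.485]
force: [0.3, -0.4, -1.3]
finger_gap: 0.0003
```

Run:
```python
from h import *
s=monitor.observe();print(s["tcp_pos"],s["force"],s["time_s"])
c=cap("wrist"); save(c,"w11.png")
for v in (15,55,90,115):
    P=np.array([px(c,u,v) for u in range(290,345)]); i=np.argsort(P[:,2])[-5:]; print(v,P[i].mean(0).round(4))
c=cap("scene"); save(c,"scene11.png",(190,100,450,300),3)
```

```text
[0.43092427 0.30119279 0.16097709] [ 0.33962602 -0.44184754 -1.30400488] 14.3333
15 [0.5495 0.3108 0.1193]
55 [0.5337 0.3122 0.0686]
90 [0.5101 0.3103 0.0688]
115 [0.4924 0.3083 0.0679]
```

View pics/w11.png

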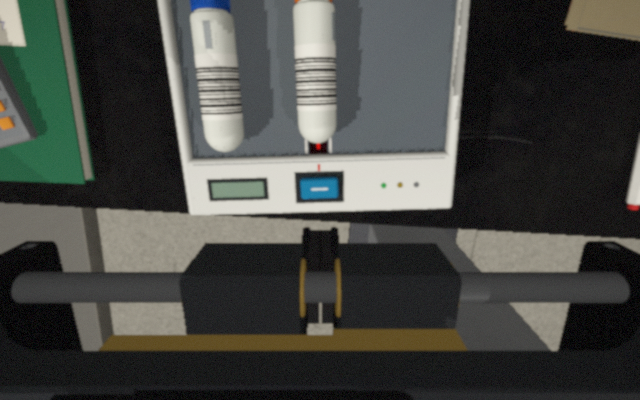

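View pics/scene11.png

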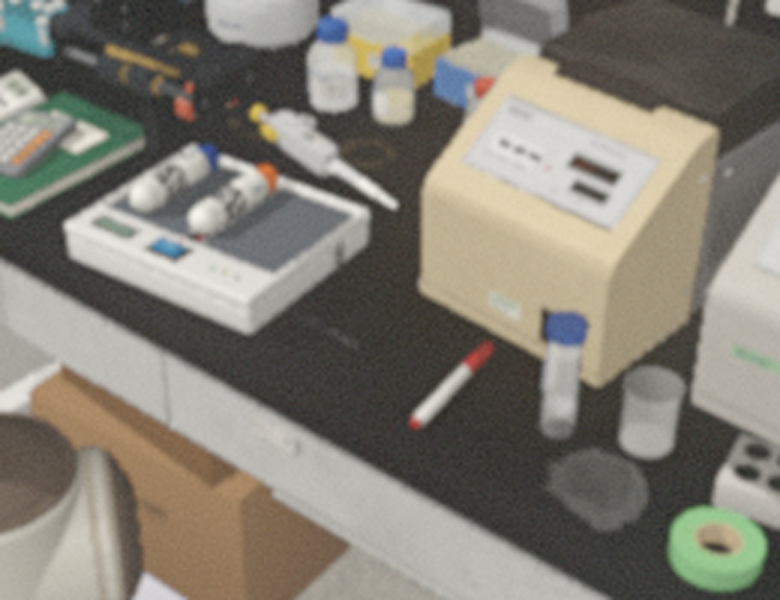

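The orange-capped tube lies along the window (pixel 317,70), the key (319,186) is released, and the bystanders are where they were. Handing in.

```bash
python3 -c "
from h import *
print(ticket.job_done())"
```

```text
the job is handed in; nothing more can be done
None
```

I rolled the orange-capped tube into the reading window with five short drags of the closed fingertips on its top. I then pressed the scan key and let it go, and handed the job in at about 14 s of robot time.

- **Rolling:** the tube's grey tag moved round with each drag, and the tube moved half as far as the finger, so it turned rather than slid. Downward force was 5 to 12 N at the readings.
- **Tube in the window:** it is centred on the red line. Its top measured about 68.6 mm, level along its length, against about 71 mm for the blue-capped tube. That is the expected 2.3 mm drop within camera error. It lay in the same place before and after the key press.
- **Key:** I pressed it only after that check. It began to resist at about 52 mm and stopped at about 48.3 mm with 13.5 N, so I judged it fully down. The reader gives no sign of its own, so this rests on the force and the travel. I released it and backed off about 110 mm.
- **Other things:** the blue-capped tube, marker, standing tube, beaker and tape roll looked unmoved in the last pictures. I judged this by eye and did not measure each one.

Some single depth readings were plainly wrong (for example 0.12 m at image row 15), and I ignored them. No other check failed.

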